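Lock the tube drilling fixture with the spanner

ROBOT

A 7-joint arm with a two-finger parallel gripper is mounted at the origin on a cart in front of the work surface, level with it; the furniture and walls round the work are solid. World frame = base frame: x ahead of the robot, y to its left, z up, the work surface at z = 0. Lengths are in mm, angles in rad, forces in N, time in s.
With the tool pointing down it reaches from about 425 to 1025 mm from the base axis. Payload 9.4 kg.
Tool frame: the origin (TCP) lies on the centre line of the jaws, within the pads' length; the fingertips stand 14 mm ahead of it and the grasp point (between the pads) lies 5 mm behind it (manip.nose_length is the z of the fingertips in the tool frame, in mm); z points along the fingers, y is the direction in which the jaws open and shut (so a half turn about z gives the same grasp; the last joint's range is limited). The gripper opens to 85 mm and grips with 20 to 120 N. Pads are 22 mm wide; open, the fingers measure 114 mm over their backs; the gripper's body (76 mm by 85 mm) begins 54 mm behind the grasp point. The pads swing forward as they close: fully open they stand 13 mm farther back than shut.
Start: joints at [1.035, 0.599, -0.003, 1.599, 0.002, 0.943, -0.08], TCP at [321.074, -650.027, 245.275] pointing down, gripper open.
Joint ranges: [-2.57, 2.57], [-0.35, 1.97], [-1.29, 1.29], [0.11, 2.56], [-1.05, 4.19], [0.11, 1.86], [-2.63, 2.63]. Speed limits (rad/s): [2.22, 2.22, 3.01, 3.01, 3.14, 3.14, 3.14].

INTERFACE

Orientations are given as a 3x3 rotation matrix whose columns are the frame's x, y, z axes.
In Python, from plant import manip gives the robot as it stands.
- The arm moves only by the shell command python3 -m inch 'ROWS'. ROWS is JSON, a list that holds one entry, the list of rows, each a list of 7 numbers: the shift along the tool's x, y, z in mm, then the turn, a rotation vector about the tool's x, y, z in rad, then the opening, from 0 (shut) to 1 (fully open). In form: [[[tx, ty, tz, wx, wy, wz, hand], ...]]. A call has 1 to 8 rows; each row shifts and turns the commanded pose from where the row before left it, along the tool's axes as they then stand; what a row does not reach is not made up. A row lasts 1/8 s, in which the tool goes at most 62.5 mm and 10.7 degrees, less where a joint would pass 70% of its speed; a pose out of reach is approached as far as the arm can. A call is refused whole if a number of a shift passes 62.5 or a number of a turn 0.188, either way. A call with a gripper value outside its range is refused whole. The fingers move at their own pace and stop on an object; the grip force is fixed at half the most. Time passes only in rows, so rows that do not move let the fingers close. It gives the time, the measured TCP pose, the force and the opening at its end, in the units of the state.
- manip.read_state(): the state, without advancing time (a new reading comes with each control period).
- manip.get_image(name): name is "side" or "top" or "wrist"; returns a dict with "pixels" (384x512x3 uint8, red, green, blue), "K" (3x3 intrinsics, pixels), "k1" (the pictures are not rectified: a ray, as slopes to the right and down, at radius r is drawn at 1 + k1 r^2 times it, then the intrinsics apply), "eye" and "rotation" of the camera in the world; the wrist camera has in their place "T_tool_cam" (4x4, takes a point from camera to tool coordinates, whose origin is the TCP and whose axes are the flange's). Camera axes: x right, y up, looking along -z (the intrinsics and any distortion apply to the point x, -y, -z); pixel columns grow to the right and rows downward; lengths in mm; the calibration is good to about 2 mm. A picture is of the moment at which its call begins: read the wrist's pose just before it. There is no depth.
- manip.job_done(): hands the job in, once; it reports no verdict.
Trained networks look in the newest picture that a camera, given by its name, has taken for a name from the list of things; names that differ only in an ending like _2 or _b are one class to them, and where a whole thing is asked for, a point or a joint stands for the part that bears it (a point fixed in the world has none). Each returns a list of dicts, best first, with "p" (0 to 1); they miss things now and then, are a little off and sometimes report something else, mostly with a low value. They report only what shows in the picture. A call takes as long as a camera call.
- manip.boxes_of(camera, target): "rect" ([left, top, right, bottom] in pixels, round what is visible of it).
The state is a dict: "clock": time; "joint_pos": joint angles; "qd": joint speeds; "tau": joint torques, N m; "position": TCP position; "tcp_rot": TCP orientation; "wrist_force": force on the tool from outside, world axes, zero at the start; "ft_torque": the same for the moment, N m; "gripper_width": finger opening in mm.
Only numpy, scipy, OpenCV 4.12 (cv2) and the standard library are available. Lean on these libraries where they do the work, as an engineer would, in place of code of your own. Each camera call takes 0.05 s, during which the arm holds its last target.

TASK

The square drive of the green drilling fixture sits under its round nose, out of reach of fingers. Slide the jaw of the big dark open-ended spanner onto it and swing the spanner clockwise (seen from above) as far as it goes, so that the brass bolt runs right out over the steel tube. Then let go, leaving the spanner lying flat on the bench with its jaw still on the drive, and do not disturb the tube or the other things on the bench.

Things in the scene. Friction and masses are not known exactly. Their poses are not given: they have to be found in the camera images.
- fixture: Green drilling fixture, fixed. Origin on its drive's axis at bench level; x from nose to back, y left, z up. A round nose plate of radius 45 mm, 28 to 38 mm above the bench, covers the drive; the space under it is open in front and at both sides. From x = 47 mm: a housing 140 mm wide, 56 mm high, then the bed with the tube and a 44 mm high fence, back at x = 166 mm.
- drive_centre (a point): Centre of the vertical square steel drive (24 x 24 mm, 3 to 28 mm above the bench), 7 mm above the bench. The frame turns with the drive, z up, x and y normal to the flats. The spanner fits with its x along this x, so its handle lies along -x. A red pointer on the silver disc on top of the nose shows -x; it starts near the red dot and must end at the white dot.
- drive (a joint): Angle of the drive in rad: 0 bolt withdrawn, 1.30 hard stop, locked; grows clockwise seen from above. At value q the drive frame's yaw relative to the fixture is 0.65 - q. Steady friction about 0.25 N m, no spring: it stays where it is left. It pushes the brass bolt out 20 mm per rad.
- spanner: Dark steel open-ended spanner, 0.28 kg, 200 mm long, 14 mm thick, flat on the bench. Origin: middle of the jaw opening, underside; x out of the mouth, handle to -x, z up. Jaw gap 27 mm, bottom of the jaw at x = -13.5 mm, cheeks parallel to x = 12 mm, then flared to 42 mm at x = 30 mm; head 64 mm wide. Handle 18 mm wide from x = -45 mm, round end 26 mm wide from x = -147 to -173 mm.
- spanner_jaw (a point): Middle of the spanner's jaw opening, at mid-thickness (7 mm above the underside). Seated, it lies within a few mm of point drive_centre.
- spanner_grip (a point): A good place to grip the spanner, across the 18 mm wide handle, 115 mm behind the jaw's centre, at mid-thickness.
- tube: Dark square steel tube offcut 30 x 100 x 30 mm, loose, on the bed of the fixture behind the housing, long way across; origin at the centre of its underside. To be left as it is.
- mug: Bystander: salmon pink mug, 94 mm high, standing on the left. To be left alone.
- tape_measure: Bystander: yellow tape measure, 82 mm, standing on the right. To be left alone.
- screwdriver: Bystander: screwdriver with a yellow handle, 213 mm, lying on the left. To be left alone.

How it is judged (in metres and radians):
On the way:
1. the spanner's jaw is round the drive before the drive is turned far (horizontal distance between spanner_jaw and drive_centre below 0.01 m and height (world z) of spanner_jaw below 0.022 m and value of joint drive below 0.7 rad), for 0.1 s.
At the end, for the whole second after the job is handed in: The drive stands at 1.15 rad or more (the stop is at 1.30), and the spanner lies still and flat on the bench (tilt under 0.1 rad, jaw centre under 13 mm high) with its jaw centre within 14 mm of the drive's axis (value of joint drive above 1.15 rad and horizontal distance between spanner_jaw and drive_centre below 0.014 m and height (world z) of spanner_jaw below 0.013 m and angle between spanner's own z axis and vertical below 0.1 rad and linear speed of spanner below 0.02 m/s); the robot touches nothing.
It fails at once if the tube is moved more than 15 mm (distance of tube from where it was at the start of the episode above 0.015 m).
It fails at once if a bystander is moved more than 30 mm (distance of any of mug, tape_measure, screwdriver from where it was at the start of the episode above 0.03 m).
It also fails if it takes over 51 s, if anything falls off the work surface, if the arm or the gripper's body presses on something with over 40 N, if the wrist force passes 120 N, or if a joint passes its speed limit or range.

## Working session

There is one attempt and no reset: what is moved stays moved. The work goes in short steps, Python scripts to look and compute and a shell command to move; the robot and the scene stay as the last step left them, time stands still between calls to the robot, and variables do not carry over. Pictures are saved under pics/ and viewed, and the job is handed in when it is done.

```bash
ls; mkdir -p pics; python3 - <<'E'
from plant import manip
import cv2
s=manip.read_state();print(s)
for n in("top","side"):
    im=manip.get_image(n)
    cv2.imwrite(f"pics/{n}0.png",im["pixels"][:,:,::-1])
    print(n,im["K"],im["k1"],im["eye"],im["rotation"])
    for t in("spanner","fixture","tube","mug","tape_measure","screwdriver"):
        print(t,manip.boxes_of(n,t)[:2])
E
```

```text
pics
{'clock': 0.0, 'joint_pos': array([ 1.03530563,  0.60015847, -0.00254856,  1.60017917,  0.00178248,
        0.94290516, -0.07982772]), 'qd': array([-0.00121199, -0.00139196, -0.00054115,  0.00025963, -0.00124662,
        0.000216  , -0.00033643]), 'tau': array([ 7.49644405e-04, -7.76446724e+01,  1.56483784e+00, -2.58008552e+01,
        1.23371487e-02,  9.10479779e-03, -5.63573465e-06]), 'position': array([ 320.854646  , -649.59888795,  244.37517332]), 'tcp_rot': array([[ 8.96577607e-01,  4.42885852e-01, -8.46534649e-04],
       [ 4.42886641e-01, -8.96576502e-01,  1.41382601e-03],
       [-1.32819537e-04, -1.64252363e-03, -9.99998642e-01]]), 'wrist_force': array([-0.34191298,  0.04184859, -0.13578548]), 'ft_torque': array([0.0177874 , 0.03187855, 0.01563849]), 'gripper_width': 85.61060273829014}
top [[348.08283483   0.         256.45036891]
 [  0.         348.08283483 195.04033487]
 [  0.           0.           1.        ]] -0.07281994773433892 [ 393.90897868    3.05257899 1257.50647785] [[-0.01138306  0.9918123  -0.12719586]
 [-0.99991783 -0.01054034  0.00729649]
 [ 0.00589606  
[... 515 characters left out ...]
.8, 228.0], 'p': 0.74}]
side [[465.78748584   0.         248.13487428]
 [  0.         465.78748584 204.7245094 ]
 [  0.           0.           1.        ]] -0.11111480371674703 [ 261.48007674 1073.23029773  813.94530701] [[-0.96657703  0.15151542 -0.20681372]
 [-0.25618907 -0.53998929  0.80173482]
 [ 0.00979799  0.82792188  0.56075784]]
spanner [{'rect': [273.9, 163.9, 332.5, 180.3], 'p': 0.96}]
fixture [{'rect': [181.5, 185.5, 259.0, 222.8], 'p': 0.76}]
tube [{'rect': [192.7, 189.1, 209.3, 213.4], 'p': 0.82}]
mug [{'rect': [144.2, 239.0, 193.8, 290.2], 'p': 0.88}]
tape_measure [{'rect': [239.6, 137.8, 264.4, 165.5], 'p': 0.66}]
screwdriver [{'rect': [227.5, 279.3, 251.6, 353.9], 'p': 0.77}]
```

```bash
python3 - <<'E'
import cv2
a=cv2.imread("pics/top0.png");cv2.imwrite("pics/top0c.png",cv2.resize(a[130:270,110:390],None,fx=2.8,fy=2.8,interpolation=cv2.INTER_CUBIC))
a=cv2.imread("pics/side0.png");cv2.imwrite("pics/side0c.png",cv2.resize(a[120:370,130:390],None,fx=2.4,fy=2.4,interpolation=cv2.INTER_CUBIC))
E
```

```text
(no output)
```

View pics/top0.png

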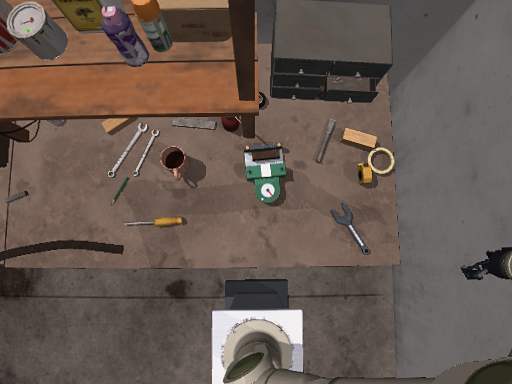

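View pics/top0c.png

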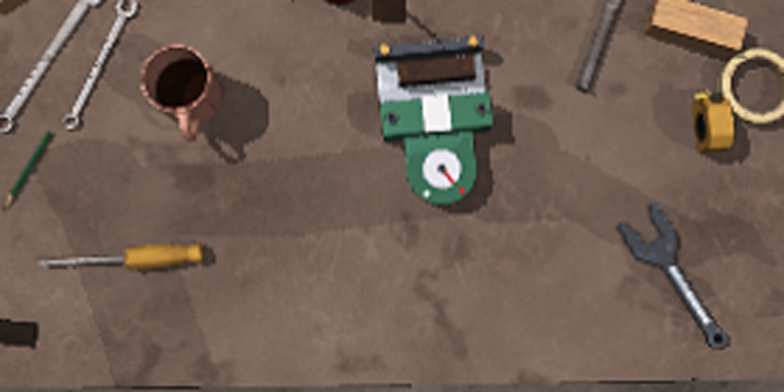

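View pics/side0c.png

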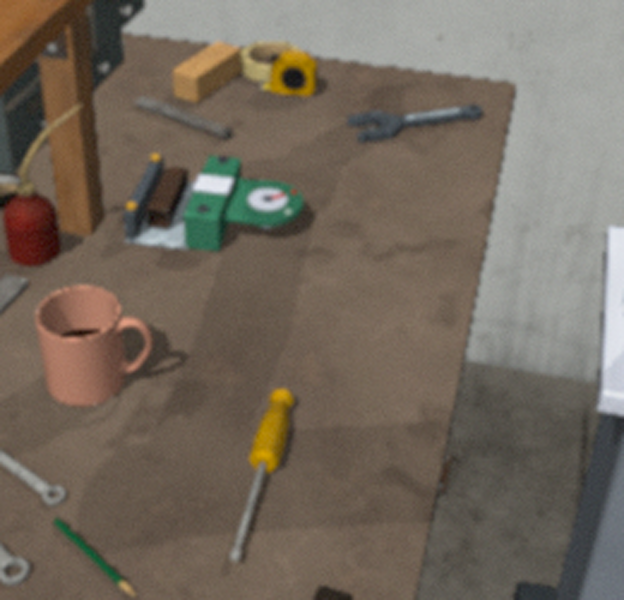

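```bash
cat > h.py <<'E'
import numpy as np, cv2
from plant import manip
def ray(im,uv,T=None):
    K=im["K"];k=im["k1"]
    d=np.array([k,0,0,0.])
    p=cv2.undistortPoints(np.array([[uv]],float),K,d)[0,0]
    c=np.array([p[0],-p[1],-1.])
    if T is None: return np.array(im["eye"],float),np.array(im["rotation"])@c
    return T[:3,3],T[:3,:3]@c
def at(im,uv,z,T=None):
    o,d=ray(im,uv,T);return o+d*(z-o[2])/d[2]
def wristT(im,s):
    W=np.eye(4);W[:3,:3]=s["tcp_rot"];W[:3,3]=s["position"]
    return W@np.array(im["T_tool_cam"])
def proj(im,P,T=None):
    if T is None: R=np.array(im["rotation"]);o=np.array(im["eye"])
    else: R=T[:3,:3];o=T[:3,3]
    c=R.T@(np.array(P,float)-o); x,y=c[0]/-c[2],-c[1]/-c[2]
    f=1+im["k1"]*(x*x+y*y);q=im["K"]@np.array([x*f,y*f,1]);return q[:2]
E
python3 - <<'E'
from h import *
im=manip.get_image("top")
c=lambda u,v:(u/2.8+110-.3,v/2.8+130-.3)
for n,p,z in [("tipL",(622,227),14),("tipR",(654,208),14),("end",(717,338),14),("neck",(667,262),14),("disc",(441,169),40),("reddot",(461,192),38),("whitedot",(427,194),38),("hsFL",(384,137),56),("hsFR",(491,127),56),("fenceL",(377,44),44),("fenceR",(483,40),44),("mug",(178,70),94),("sd",(205,253),10),("tape",(713,125),40)]:
    print(n,at(im,c(*p),z).round(1))
E
```

```text
tipL [ 493.4 -276.7   14. ]
tipR [ 517.5 -319.3   14. ]
end [ 350.  -393.9   14. ]
neck [ 447.7 -333.3   14. ]
disc [567.4 -44.1  40. ]
reddot [538.1 -68.9  38. ]
whitedot [536.1 -26.   38. ]
hsFL [606.3  27.2  56. ]
hsFR [ 617.6 -107.    56. ]
fenceL [729.4  35.5  44. ]
fenceR [ 733.4 -100.4   44. ]
mug [685.8 278.5  94. ]
sd [466.2 258.8  10. ]
tape [ 620.8 -393.7   40. ]
```

```bash
python3 -m inch '[[[29.5,-36.7,0,0,0,0,1],[29.5,-36.7,0,0,0,0,1],[29.5,-36.7,0,0,0,0,1],[29.5,-36.7,0,0,0,0,1],[29.5,-36.7,0,0,0,0,1],[29.5,-36.7,0,0,0,-0.094,1],[0,0,0,0,0,0,1]]]'; python3 - <<'E'
from h import *
s=manip.read_state();im=manip.get_image("wrist");print(s["position"],s["tcp_rot"],s["clock"])
print(im["T_tool_cam"],im["K"],im["k1"])
cv2.imwrite("pics/w1.png",cv2.resize(im["pixels"][:,:,::-1],None,fx=1.5,fy=1.5))
E
```

```text
clock: 1.62
position: [383.4, -370.8, 245.7]
tcp_rot: [[0.848, 0.53, 0.0], [0.53, -0.848, 0.001], [0.001, -0.001, -1.0]]
wrist_force: [0.7, -1.2, 0.2]
gripper_width: 85.4
[ 383.39791867 -370.80236568  245.65484531] [[ 8.47849799e-01  5.30236271e-01  4.64011508e-04]
 [ 5.30235563e-01 -8.47849639e-01  1.11242309e-03]
 [ 9.83259060e-04 -6.97132288e-04 -9.99999274e-01]] 1.625
[[ 4.95244843e-04  9.51131103e-01  3.08786948e-01  8.02198292e+01]
 [ 9.99999170e-01 -1.03831280e-04 -1.28401564e-03 -3.64700509e-01]
 [-1.18920547e-03  3.08787328e-01 -9.51130365e-01 -1.28520068e+02]
 [ 0.00000000e+00  0.00000000e+00  0.00000000e+00  1.00000000e+00]] [[342.41449439   0.         255.89995539]
 [  0.         342.41449439 193.14988629]
 [  0.           0.           1.        ]] -0.06210738517545597
```

View pics/w1.png

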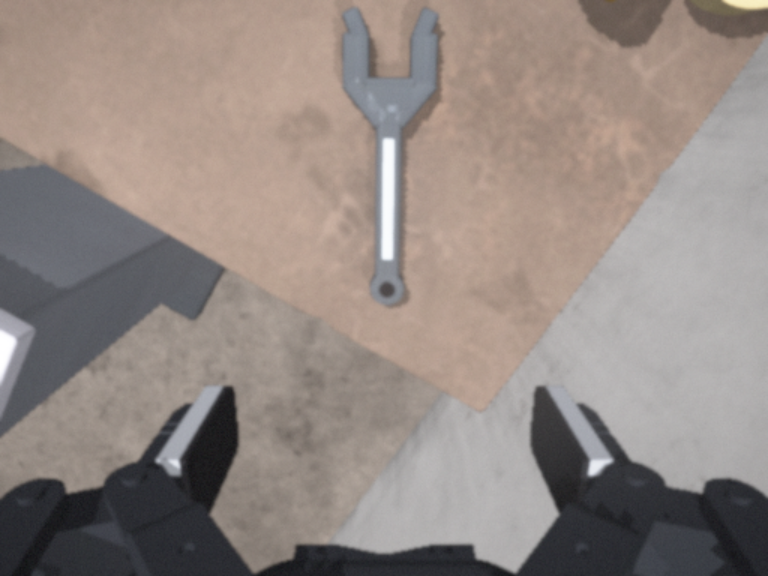

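```bash
python3 - <<'E'
from h import *
s=manip.read_state();im=manip.get_image("wrist");T=wristT(im,s)
R=s["tcp_rot"];p=s["position"]
f=lambda u,v:at(im,((u+.5)/1.5-.5,(v+.5)/1.5-.5),14,T)
e=f(387,290);jb=f(390,78);tl=f(352,12);tr=f(431,12);n=f(389.5,130);n2=f(388,270)
for q in(e,jb,(tl+tr)/2,n,n2):print(q.round(1),(R.T@(q-p)).round(1))
d=jb-e;print(np.linalg.norm(d),np.linalg.norm(tl-tr),np.arctan2(d[1],d[0]))
d=d/np.linalg.norm(d);o=(jb+13.5*d+e+160*d)/2;g=o-115*d;print("origin",o,"grip",g,(R.T@(g-p)).round(1))
E
```

```text
[ 353.  -394.4   14. ] [-36.8   2.3 231.7]
[ 478.2 -318.6   14. ] [109.6   3.9 231.8]
[ 512.7 -298.2   14. ] [149.7   4.8 231.8]
[ 450.  -335.9   14. ] [ 76.5   3.7 231.8]
[ 366.4 -386.9   14. ] [-21.4   3.  231.7]
146.35776554183445 50.39072416782547 0.5439785209985885
origin [ 489.84288591 -311.610735     14.        ] grip [ 391.44240017 -371.12833245   14.        ] [  8.2   2.8 231.7]
```

```bash
python3 -m inch '[[[8,2.8,50,0,0,0.015,1],[0,0,55,0,0,0,1],[0,0,55,0,0,0,0.6],[0,0,45,0,0,0,0.45],[0,0,20,0,0,0,0.45],[0,0,0,0,0,0,0.45],[0,0,0,0,0,0,0.45]]]'; python3 - <<'E'
from h import *
print(manip.nose_length)
im=manip.get_image("wrist");cv2.imwrite("pics/w2.png",cv2.resize(im["pixels"][:,:,::-1],None,fx=1.5,fy=1.5))
E
```

```text
clock: 2.6
position: [390.5, -373.5, 20.8]
tcp_rot: [[0.86, 0.511, 0.0], [0.511, -0.86, -0.001], [-0.0, 0.001, -1.0]]
wrist_force: [-0.5, -0.4, 0.2]
gripper_width: 38.2
14.0
```

View pics/w2.png

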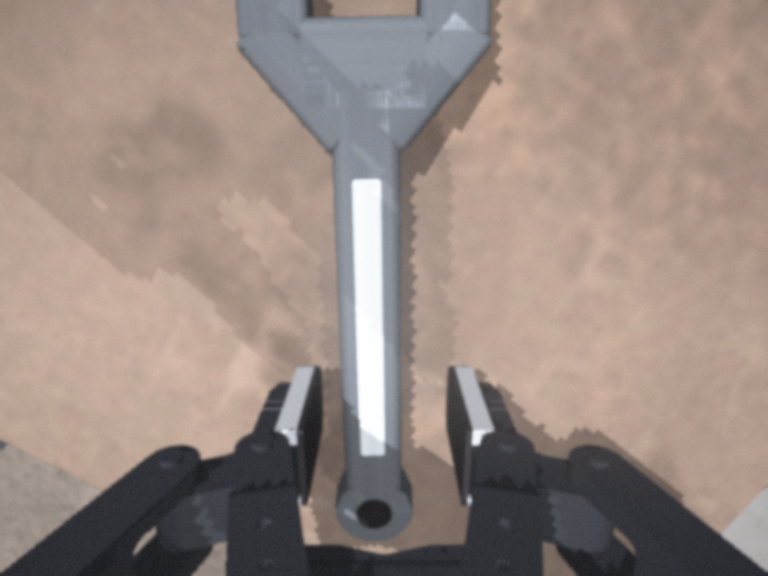

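```bash
python3 - <<'E'
from h import *
s=manip.read_state();im=manip.get_image("wrist");T=wristT(im,s)
R=s["tcp_rot"];p=s["position"];print(p,np.arctan2(R[1,0],R[0,0]))
f=lambda u,v:at(im,((u+.5)/1.5-.5,(v+.5)/1.5-.5),14,T)
e=f(374,512);jb=f(363,17);
for q in(e,jb,f(367.5,165),f(373,450)):print(q.round(1),(R.T@(q-p)).round(1))
d=jb-e;print(np.linalg.norm(d),np.arctan2(d[1],d[0]))
E
```

```text
[ 390.76012079 -373.40989711   21.21302618] 0.536774925215493
[ 354.3 -391.1   14. ] [-40.3  -3.5   7.2]
[ 478.5 -315.    14. ] [105.2  -5.3   7.2]
[ 448.7 -333.7   14. ] [70.1 -4.5  7.2]
[ 375.  -378.6   14. ] [-16.2  -3.6   7.2]
145.5868313420879 0.5494253624757114
```

```bash
python3 -m inch '[[[3,-4,3.5,0,0,-0.013,0.45],[0,0,0,0,0,0,0.45],[0,0,0,0,0,0,0],[0,0,0,0,0,0,0],[0,0,0,0,0,0,0],[0,0,0,0,0,0,0]]]'; 
```

```text
clock: 3.45
position: [391.3, -367.5, 17.2]
tcp_rot: [[0.852, 0.523, 0.001], [0.523, -0.852, -0.0], [0.0, 0.001, -1.0]]
wrist_force: [0.2, 0.3, 6.1]
gripper_width: 16.2
```

```bash
python3 -m inch '[[[0,0,-15,0,0,0,0],[0,0,-24,0,0,0,0],[0,0,-24,0,0,0,0],[0,0,0,0,0,0,0]]]'; python3 -m inch '[[[20,-23,0,0,0,0,0],[30,-34,0,0,0,0,0],[30,-34,0,0,0,0,0],[30,-34,0,0,0,0,0],[24,-28.5,0,0,0,0,0],[0,0,0,0,0,-0.16,0],[0,0,0,0,0,0,0],[0,0,0,0,0,0,0]]]'; python3 - <<'E'
from h import *
s=manip.read_state();im=manip.get_image("wrist");print(s["position"],s["tcp_rot"],s["gripper_width"],s["wrist_force"])
cv2.imwrite("pics/w3.png",cv2.resize(im["pixels"][:,:,::-1],None,fx=1.5,fy=1.5))
E
```

```text
clock: 3.95
position: [391.5, -368.1, 81.6]
tcp_rot: [[0.852, 0.523, 0.002], [0.523, -0.852, -0.002], [0.001, 0.003, -1.0]]
wrist_force: [0.2, -0.1, -3.7]
gripper_width: 16.0
clock: 4.95
position: [424.6, -167.0, 79.5]
tcp_rot: [[0.761, 0.649, -0.001], [0.649, -0.761, -0.0], [-0.0, -0.0, -1.0]]
wrist_force: [0.2, 0.1, -4.4]
gripper_width: 16.1
[ 424.5845967  -167.01749393   79.47272992] [[ 7.60649559e-01  6.49162506e-01 -5.38358538e-04]
 [ 6.49162583e-01 -7.60649682e-01 -4.00032058e-05]
 [-4.35470832e-04 -3.19053798e-04 -9.99999854e-01]] 16.113345464207274 [ 0.21655686  0.06847094 -4.38978804]
```

View pics/w3.png

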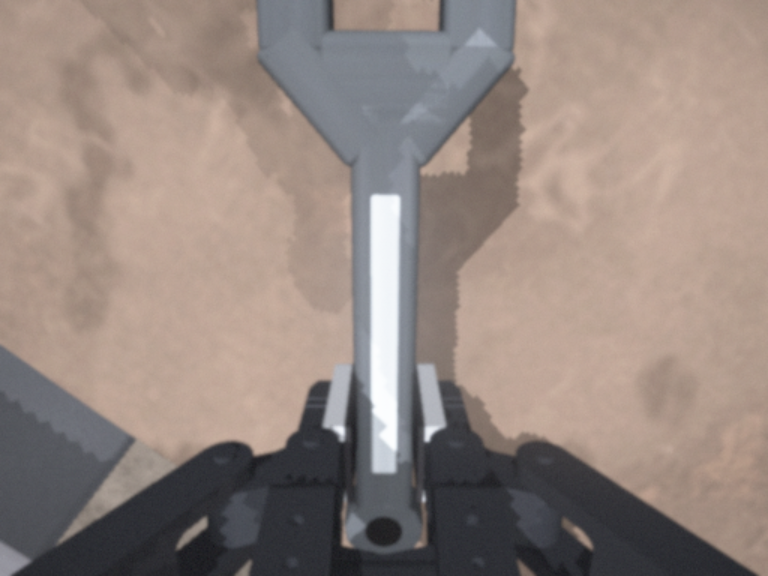

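```bash
python3 -m inch '[[[0,0,-45,0,0,0,0],[0,0,-45,0,0,0,0],[20,20,-40,0,0,0,0],[33,30,0,0,0,0,0],[33,30,0,0,0,0,0],[22,19,0,0,0,0,0],[0,0,0,0,0,0,0],[0,0,0,0,0,0,0]]]'; python3 - <<'E'
from h import *
s=manip.read_state();im=manip.get_image("wrist");print(s["position"],s["tcp_rot"],s["gripper_width"],s["wrist_force"])
cv2.imwrite("pics/w4.png",cv2.resize(im["pixels"][:,:,::-1],None,fx=1.5,fy=1.5))
np.savez("w4.npz",T=wristT(im,s),K=im["K"],k1=im["k1"],px=im["pixels"])
E
```

```text
clock: 6.0
position: [570.0, -171.5, 209.2]
tcp_rot: [[0.759, 0.651, -0.002], [0.651, -0.759, 0.0], [-0.001, -0.001, -1.0]]
wrist_force: [-0.4, 0.7, -3.7]
gripper_width: 16.2
[ 569.97867685 -171.52542569  209.17354526] [[ 7.59127382e-01  6.50939171e-01 -1.95275215e-03]
 [ 6.50940816e-01 -7.59128428e-01  2.90855250e-04]
 [-1.29306059e-03 -1.49192226e-03 -9.99998051e-01]] 16.244242536431777 [-0.44442573  0.66191326 -3.6908718 ]
```

View pics/w4.png

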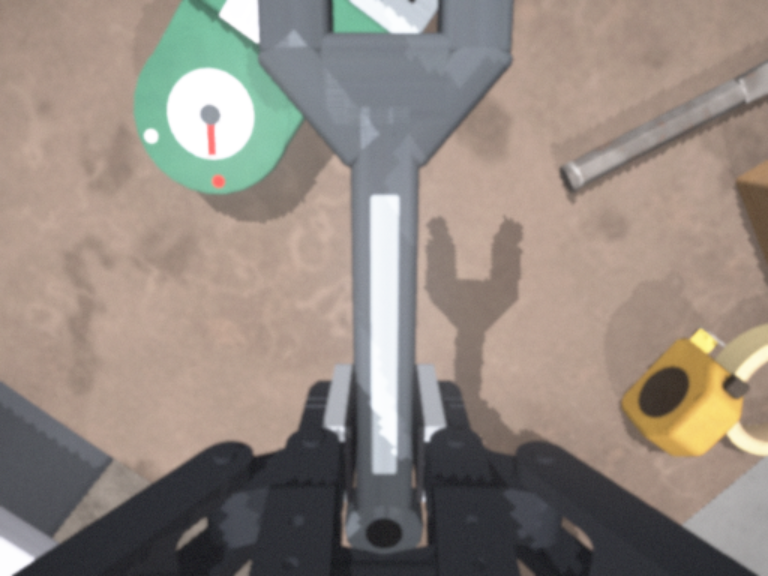

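```bash
python3 - <<'E'
from h import *
im=dict(np.load("w4.npz"));T=im["T"]
s=manip.read_state();R=s["tcp_rot"];p=s["position"]
f=lambda u,v,z:at(im,((u+.5)/1.5-.5,(v+.5)/1.5-.5),z,T)
zt=p[2]-17.2+14
e=f(384,532,zt);jb=f(386,33,zt)
for q in(e,jb):print((R.T@(q-p)).round(1))
print("spanner",np.linalg.norm(e-jb),[ (R.T@(f(u,v,zt)-p)).round(1) for u,v in((260,50),(513,50),(328,15),(441,15),(352,165),(420,165))])
c=f(210,113,40);pt=f(212,153,41);rd=f(219,181,38);wd=f(151,136,38)
print("disc",c,"for z42",f(210,113,42))
y=lambda a:np.arctan2(*(c-a)[1::-1])
for n,a in(("ptr",pt),("red",rd),("white",wd)):print(n,a.round(1),np.linalg.norm((c-a)[:2]),y(a))
# nose outline points
E
```

```text
[-44.7   0.    3.3]
[101.    0.5   3.1]
spanner 145.77800428086874 [array([ 97.5, -29.4,   3.1]), array([97.5, 30.6,  3. ]), array([105. , -13. ,   3.1]), array([105. ,  13.3,   3.1]), array([70.5, -8. ,  3.1]), array([70.5,  9. ,  3.1])]
disc [572.75570271 -41.63043301  40.        ] for z42 [573.14722776 -42.15136994  42.        ]
ptr [556.  -55.3  41. ] 21.676333457192904 0.6849944973084323
red [544.9 -67.   38. ] 37.69012950972165 0.7386140395031614
white [540.3 -22.1  38. ] 37.83088083452503 -0.541201707019314
```

```bash
python3 - <<'E'
from h import *
im=dict(np.load("w4.npz"));T=im["T"];px=im["px"].astype(int)
cv2.imwrite("pics/w4c.png",cv2.resize(im["px"][30:140,80:210,::-1],None,fx=6,fy=5.4,interpolation=cv2.INTER_CUBIC))
r,g,b=px[...,0],px[...,1],px[...,2]
sub=np.zeros(r.shape,bool);sub[30:140,80:205]=1
def cents(m,lo):
    n,l,st,ce=cv2.connectedComponentsWithStats(m.astype(np.uint8))
    return [(st[i,4],ce[i].round(2),st[i,:4]) for i in range(1,n) if st[i,4]>=lo]
red=sub&(r>1.7*g)&(r>1.7*b)&(r>110);print("red",cents(red,5))
wh=sub&(r>190)&(g>190)&(b>190);print("white",cents(wh,8))
dk=sub&(abs(r-g)<25)&(r<140)&(b>r)
print("dark",[c for c in cents(dk,10)])
f=lambda uv,z:at(im,uv,z,T)
w=(wh|((red|dk)&(np.hypot(*(np.indices(r.shape)-np.array([75,140])[:,None,None]))<27))).astype(np.uint8)
cs,_=cv2.findContours(w,cv2.RETR_EXTERNAL,cv2.CHAIN_APPROX_NONE)
cs=max([c for c in cs if cv2.pointPolygonTest(c,(140.,75.),False)>=0],key=cv2.contourArea)
print(cv2.fitEllipse(cs))
E
```

```text
red [(np.int32(61), array([140.43,  92.67]), array([139,  84,   4,  18], dtype=int32)), (np.int32(38), array([145.08, 120.37]), array([142, 117,   7,   7], dtype=int32))]
white [(np.int32(2604), array([140.02,  74.78]), array([111,  45,  59,  62], dtype=int32)), (np.int32(76), array([100.26,  90.3 ]), array([96, 86, 10, 10], dtype=int32))]
dark [(np.int32(983), array([191.54,  47.72]), array([172,  30,  33,  52], dtype=int32)), (np.int32(11), array([145., 129.]), array([140, 129,  11,   1], dtype=int32))]
((140.01329040527344, 75.39710235595703), (56.45515060424805, 61.67405319213867), 151.19822692871094)
```

View pics/w4c.png

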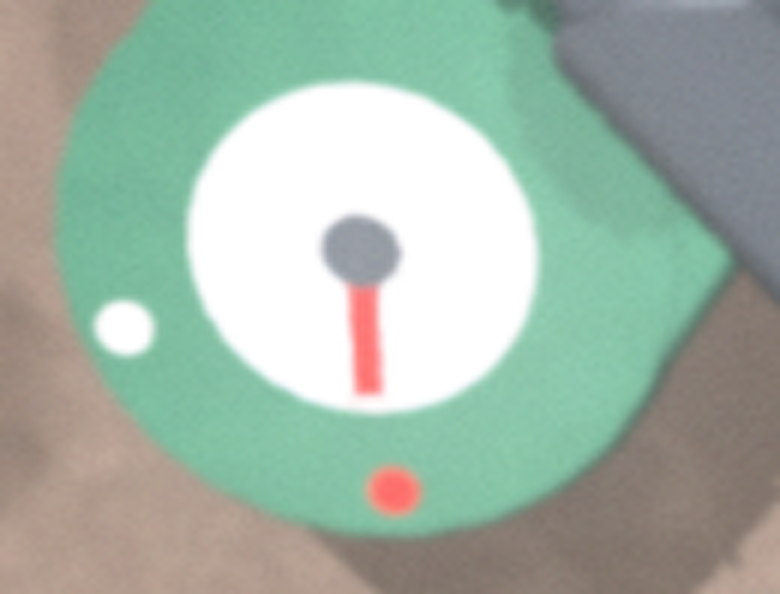

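```bash
python3 - <<'E'
from h import *
im=dict(np.load("w4.npz"));T=im["T"]
f=lambda u,v,z:at(im,(u,v),z,T)
c=f(140.0,75.0,41)
b=f(140.5,83.1,42);t=f(141.3,102.8,42);rd=f(145.1,120.4,38.5);wd=f(100.3,90.3,38.5)
print(c,np.arctan2(*(b-t)[1::-1]),np.arctan2(*(c-t)[1::-1]))
for a in(rd,wd):print(a,np.linalg.norm((c-a)[:2]),np.arctan2(*(c-a)[1::-1]))
# top cam
im=manip.get_image("top");cv2.imwrite("pics/top2.png",cv2.resize(im["pixels"][130:260,200:330,::-1],None,fx=4.6,fy=4.6,interpolation=cv2.INTER_CUBIC))
# side cam
im=manip.get_image("side");cv2.imwrite("pics/side2.png",cv2.resize(im["pixels"][130:260,170:330,::-1],None,fx=4.6,fy=4.6,interpolation=cv2.INTER_CUBIC))
print(proj(im,c))
E
```

```text
[573.14979405 -41.9213482   41.        ] 0.6597186345438264 0.6810628177519962
[544.68630412 -66.55077537  38.5       ] 37.6401240856105 0.7133090975144838
[540.509574   -22.07667884  38.5       ] 38.19940924608015 -0.5462680250638974
[240.39300899 201.56090386]
```

View pics/side2.png

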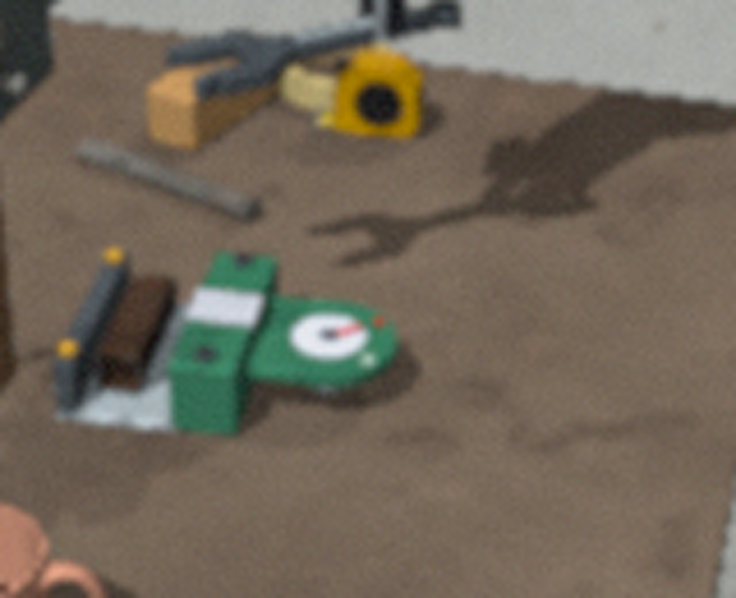

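```bash
python3 -m inch '[[[-30,-25,0,0,0,0,0],[-40,-34,0,0,0,0,0],[-40,-34,0,0,0,0,0],[-9,-8,20,0,0,0.02,0],[0,0,45,0,0,0,0],[0,0,45,0,0,0,0],[0,0,45,0,0,0,0],[0,0,24,0,0,0,0]]]'; python3 -m inch '[[[0,0,0,0,0,0,0],[0,0,0,0,0,0,0]]]';python3 - <<'E'
from h import *
s=manip.read_state();R=s["tcp_rot"];p=s["position"];im=manip.get_image("side")
cv2.imwrite("pics/side3.png",cv2.resize(im["pixels"][130:260,170:330,::-1],None,fx=4.6,fy=4.6,interpolation=cv2.INTER_CUBIC))
D=np.array([572,-42,p[2]]);print(p,(R.T@(D-p)),np.arctan2(R[1,0],R[0,0]))
E
```

```text
clock: 7.15
position: [415.2, -172.8, 34.8]
tcp_rot: [[0.771, 0.636, -0.006], [0.636, -0.771, 0.0], [-0.005, -0.004, -1.0]]
wrist_force: [0.1, -0.2, -2.7]
gripper_width: 16.0
clock: 7.4
position: [416.2, -173.6, 37.4]
tcp_rot: [[0.771, 0.637, -0.003], [0.637, -0.771, -0.001], [-0.003, -0.001, -1.0]]
wrist_force: [0.2, 0.3, -3.8]
gripper_width: 15.8
[ 416.1999081  -173.59047352   37.43167663] [203.92187461  -2.28483756  -0.6082172 ] 0.6901557822038891
```

View pics/side3.png

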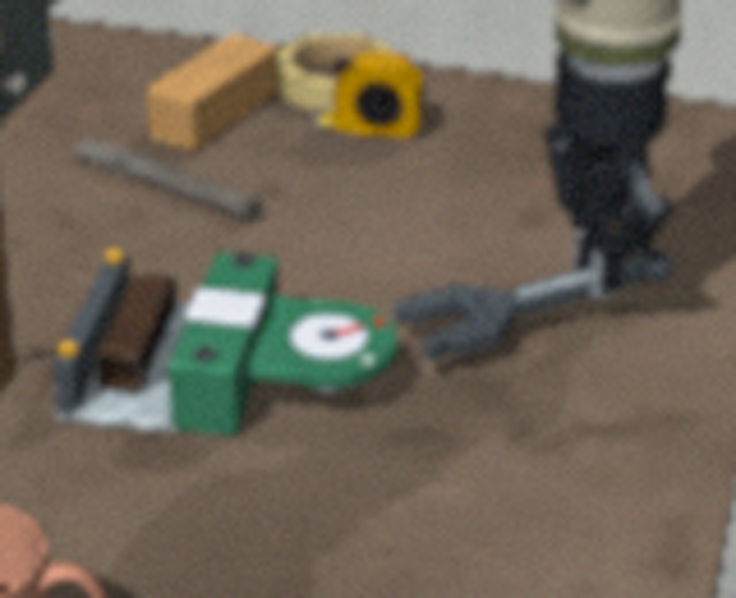

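```bash
python3 -m inch '[[[0,-2.7,9,0,0,0,0],[0,0,8.5,0,0,0,0],[0,0,0,0,0,0,0],[0,0,0,0,0,0,0]]]'; python3 -m inch '[[[12,0,0,0,0,0,0],[12,0,0,0,0,0,0],[12,0,0,0,0,0,0],[8,0,0,0,0,0,0],[0,0,0,0,0,0,0]]]';python3 - <<'E'
from h import *
s=manip.read_state();R=s["tcp_rot"];p=s["position"];im=manip.get_image("side")
cv2.imwrite("pics/side4.png",cv2.resize(im["pixels"][130:260,170:330,::-1],None,fx=4.6,fy=4.6,interpolation=cv2.INTER_CUBIC))
D=np.array([572,-42,p[2]]);print(p,(R.T@(D-p)),np.arctan2(R[1,0],R[0,0]))
E
```

```text
clock: 7.95
position: [414.7, -172.0, 22.1]
tcp_rot: [[0.771, 0.637, -0.005], [0.637, -0.771, -0.002], [-0.005, -0.002, -1.0]]
wrist_force: [-0.6, 0.9, -2.4]
gripper_width: 16.2
clock: 8.57
position: [449.0, -143.2, 21.1]
tcp_rot: [[0.77, 0.638, -0.005], [0.638, -0.77, -0.001], [-0.004, -0.002, -1.0]]
wrist_force: [0.1, -0.4, -2.7]
gripper_width: 15.7
[ 449.03767841 -143.21513653   21.07225356] [159.25923006   0.50343838  -0.69324317] 0.6918631683765853
```

View pics/side4.png

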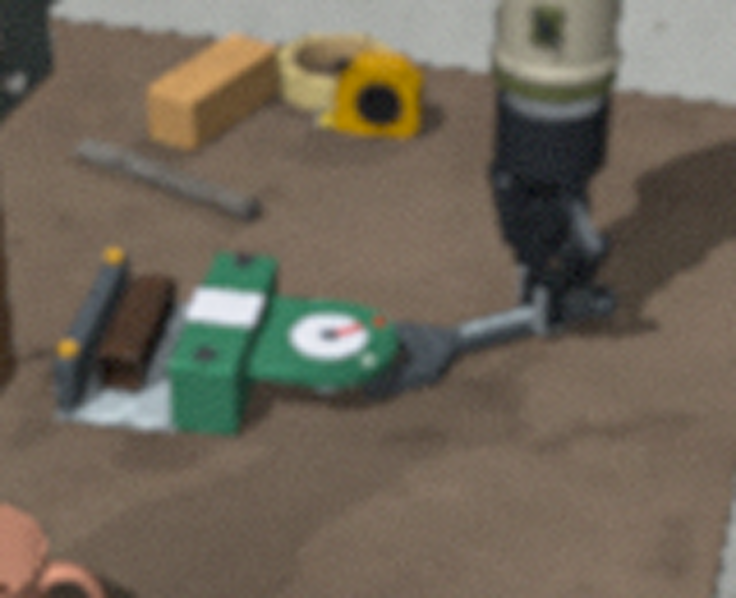

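```bash
python3 -m inch '[[[6,0,0,0,0,0,0],[6,0,0,0,0,0,0],[6,0,0,0,0,0,0],[6,0,0,0,0,0,0],[0,0,0,0,0,0,0]]]';python3 -m inch '[[[4,0,0,0,0,0,0],[4,0,0,0,0,0,0],[4,0,0,0,0,0,0],[0,0,0,0,0,0,0]]]';
```

```text
clock: 9.25
position: [467.5, -128.1, 21.0]
tcp_rot: [[0.77, 0.638, -0.005], [0.638, -0.77, -0.001], [-0.004, -0.002, -1.0]]
wrist_force: [0.1, 0.8, -3.3]
gripper_width: 15.8
clock: 9.75
position: [476.6, -120.5, 21.0]
tcp_rot: [[0.77, 0.638, -0.005], [0.638, -0.77, -0.001], [-0.004, -0.002, -1.0]]
wrist_force: [-0.0, 0.6, -3.9]
gripper_width: 16.1
```

```bash
python3 -m inch '[[[4,0,0,0,0,0,0],[3,0,0,0,0,0,0],[0,0,0,0,0,0,0]]]';python3 -m inch '[[[2,0,0,0,0,0,0],[0,0,0,0,0,0,0],[0,0,0,0,0,0,0]]]';
```

```text
clock: 10.12
position: [481.9, -116.2, 20.9]
tcp_rot: [[0.77, 0.637, -0.005], [0.637, -0.77, -0.001], [-0.004, -0.002, -1.0]]
wrist_force: [0.6, 1.4, -2.0]
gripper_width: 16.0
clock: 10.5
position: [483.2, -115.1, 20.9]
tcp_rot: [[0.771, 0.637, -0.005], [0.637, -0.771, -0.001], [-0.005, -0.002, -1.0]]
wrist_force: [-0.2, -0.4, -2.0]
gripper_width: 16.0
```

```bash
python3 -m inch '[[[1.5,0,0,0,0,0,0],[0,0,0,0,0,0,0],[0,0,0,0,0,0,0]]]';python3 -m inch '[[[1.5,0,0,0,0,0,0],[0,0,0,0,0,0,0],[0,0,0,0,0,0,0]]]';python3 -m inch '[[[1.5,0,0,0,0,0,0],[0,0,0,0,0,0,0]]]'
```

```text
clock: 10.88
position: [484.1, -114.3, 20.9]
tcp_rot: [[0.771, 0.637, -0.006], [0.637, -0.771, -0.002], [-0.005, -0.002, -1.0]]
wrist_force: [-1.1, -1.1, -3.4]
gripper_width: 16.1
clock: 11.25
position: [484.1, -114.0, 20.7]
tcp_rot: [[0.771, 0.636, -0.008], [0.636, -0.771, -0.003], [-0.008, -0.003, -1.0]]
wrist_force: [-3.7, -2.6, -0.5]
gripper_width: 16.1
clock: 11.5
position: [484.1, -113.8, 20.6]
tcp_rot: [[0.772, 0.636, -0.01], [0.636, -0.772, -0.004], [-0.01, -0.003, -1.0]]
wrist_force: [-6.6, -3.9, -1.5]
gripper_width: 16.2
```

```bash
python3 -m inch '[[[-4,0,0,0,0,0,0],[0,0,2.2,0,0,0,0],[0,0,0,0,0,0,0]]]';python3 -m inch '[[[0.6,-11.4,0,0,0,0.1,0],[0.6,-11.4,0,0,0,0.1,0],[0,0,0,0,0,0,0],[0,0,0,0,0,0,0]]]';python3 - <<'E'
from h import *
s=manip.read_state();R=s["tcp_rot"];p=s["position"]
D=np.array([571.5,-41.9,p[2]]);print((R.T@(D-p)),np.arctan2(R[1,0],R[0,0]),s["joint_pos"],s["ft_torque"])
im=manip.get_image("side")
cv2.imwrite("pics/side5.png",cv2.resize(im["pixels"][130:260,170:330,::-1],None,fx=4.6,fy=4.6,interpolation=cv2.INTER_CUBIC))
E
```

```text
clock: 11.88
position: [483.9, -114.6, 18.7]
tcp_rot: [[0.771, 0.637, -0.005], [0.637, -0.771, -0.001], [-0.004, -0.002, -1.0]]
wrist_force: [0.3, -0.7, -1.2]
gripper_width: 16.1
clock: 12.38
position: [470.4, -96.2, 18.7]
tcp_rot: [[0.881, 0.474, -0.006], [0.474, -0.881, -0.002], [-0.007, -0.001, -1.0]]
wrist_force: [-4.3, -1.7, -1.1]
gripper_width: 15.9
[ 1.14735177e+02  8.00869596e-02 -7.47323511e-01] 0.49327219205855677 [ 0.19478201  0.7198128  -0.16351005  2.29637961  0.67450333  0.17641178
 -1.67374094] [-0.30040747  0.78716805  0.09567709]
```

View pics/side5.png

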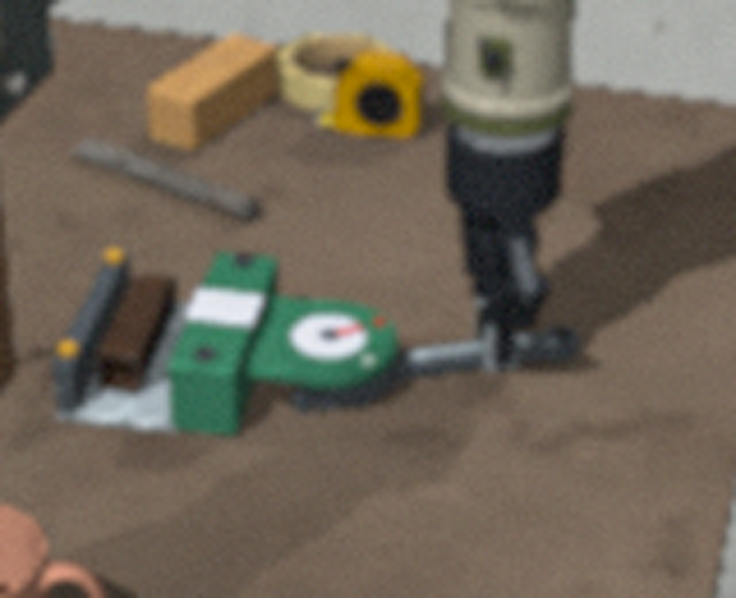

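```bash
python3 -m inch '[[[0.4,-9.2,0,0,0,0.08,0],[0.4,-9.2,0,0,0,0.08,0],[0.4,-9.2,0,0,0,0.08,0],[0,0,0,0,0,0,0]]]';cat > chk.py <<'E'
from h import *
s=manip.read_state();R=s["tcp_rot"];p=s["position"]
D=np.array([571.5,-41.9,p[2]]);print((R.T@(D-p)).round(2),np.arctan2(R[1,0],R[0,0]).round(3),s["joint_pos"].round(2),s["ft_torque"].round(2),(R.T@s["wrist_force"]).round(1))
E
python3 chk.py
```

```text
clock: 12.92
position: [460.3, -70.1, 18.7]
tcp_rot: [[0.969, 0.249, -0.007], [0.249, -0.969, -0.002], [-0.007, -0.0, -1.0]]
wrist_force: [-4.9, -2.1, -0.5]
gripper_width: 16.5
[114.73   0.36  -0.78] 0.251 [ 0.1   0.71 -0.1   2.33  0.59  0.13 -1.88] [-0.39  0.84 -0.08] [-5.3  0.8  0.5]
```

```bash
python3 -m inch '[[[0,0,0,0,0,0,0.45],[0,0,0,0,0,0,0.45],[0,0,0,0,0,0,0.45],[11,0,0,0,0,0,0.45],[11,0,0,0,0,0,0.45],[0,0,0,0,0,0,0.45]]]'; python3 - <<'E'
from h import *
exec(open("chk.py").read())
im=manip.get_image("wrist");cv2.imwrite("pics/w6.png",cv2.resize(im["pixels"][:,:,::-1],None,fx=1.5,fy=1.5))
E
```

```text
clock: 13.68
position: [483.8, -64.2, 18.6]
tcp_rot: [[0.969, 0.249, -0.004], [0.249, -0.969, -0.001], [-0.004, -0.0, -1.0]]
wrist_force: [-0.1, -0.5, -0.6]
gripper_width: 38.5
[90.51  0.18 -0.33] 0.251 [ 0.11  0.72 -0.14  2.28  0.57  0.18 -1.88] [-0.05  0.03  0.04] [-0.2  0.5  0.6]
```

View pics/w6.png

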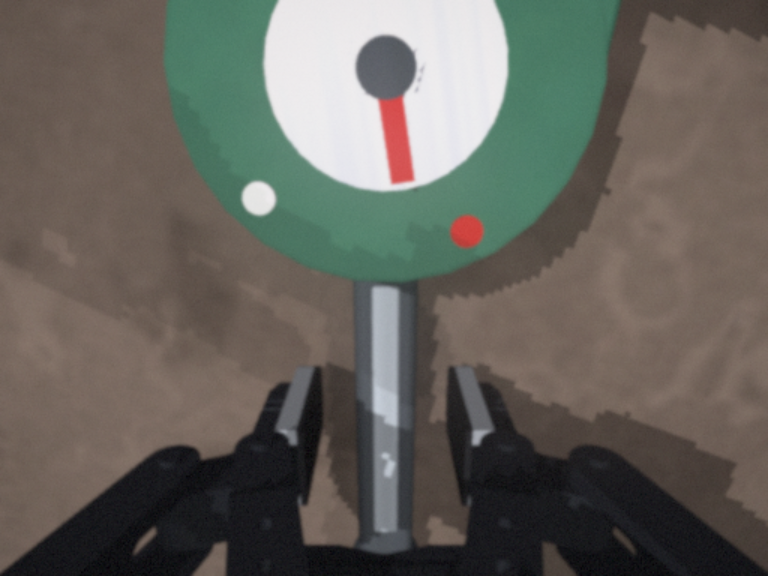

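```bash
python3 -m inch '[[[0,0,0,0,0,0,0],[0,0,0,0,0,0,0],[0,0,0,0,0,0,0],[0,0,0,0,0,0,0],[0.4,-9,0,0,0,0.1,0],[0.4,-9,0,0,0,0.1,0],[0.4,-9,0,0,0,0.1,0],[0,0,0,0,0,0,0]]]';python3 chk.py
```

```text
clock: 14.72
position: [479.0, -37.3, 18.9]
tcp_rot: [[0.999, -0.049, -0.006], [-0.049, -0.999, -0.002], [-0.006, 0.002, -1.0]]
wrist_force: [-3.0, 1.8, 6.6]
gripper_width: 15.8
[ 9.265e+01  5.000e-02 -5.200e-01] -0.049 [ 0.02  0.72 -0.09  2.3   0.42  0.15 -2.09] [ 0.35  0.33 -0.09] [-3.2 -1.7 -6.6]
```

```bash
python3 -m inch '[[[0.4,-9.2,0,0,0,0.1,0],[0.4,-9.2,0,0,0,0.1,0],[0.4,-9.2,0,0,0,0.1,0],[0,0,0,0,0,0,0]]]';python3 chk.py
```

```text
clock: 15.22
position: [484.5, -10.3, 18.9]
tcp_rot: [[0.94, -0.342, -0.005], [-0.342, -0.94, -0.001], [-0.004, 0.003, -1.0]]
wrist_force: [-2.0, 2.2, 6.1]
gripper_width: 16.1
[92.6  -0.1  -0.42] -0.349 [-0.06  0.72 -0.05  2.29  0.26  0.14 -2.28] [ 0.41  0.27 -0.09] [-2.7 -1.3 -6.1]
```

```bash
python3 -m inch '[[[0.4,-9.2,0,0,0,0.1,0],[0.4,-9.2,0,0,0,0.1,0],[0.3,-7.4,0,0,0,0.08,0],[0,0,0,0,0,0,0],[0,0,0,0,0,0,0]]]';python3 - <<'E'
from h import *
exec(open("chk.py").read())
im=manip.get_image("wrist");cv2.imwrite("pics/w7.png",cv2.resize(im["pixels"][:,:,::-1],None,fx=1.5,fy=1.5))
E
```

```text
clock: 15.85
position: [496.3, 12.0, 18.8]
tcp_rot: [[0.809, -0.588, -0.005], [-0.588, -0.809, -0.001], [-0.003, 0.004, -1.0]]
wrist_force: [-1.6, 0.2, 9.2]
gripper_width: 16.3
[92.54 -0.57 -0.32] -0.628 [-0.12  0.72 -0.02  2.27  0.11  0.16 -2.44] [0.16 0.3  0.1 ] [-1.4  0.8 -9.2]
```

View pics/w7.png

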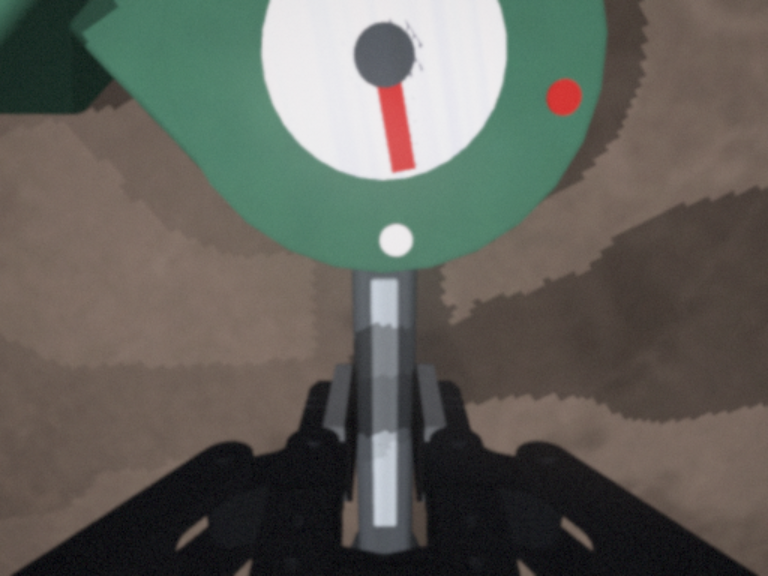

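```bash
python3 -m inch '[[[0.2,-5.5,0,0,0,0.06,0],[0.2,-5.5,0,0,0,0.06,0],[0,0,0,0,0,0,0],[0,0,0,0,0,0,0]]]';python3 - <<'E'
from h import *
exec(open("chk.py").read())
im=manip.get_image("wrist");cv2.imwrite("pics/w8.png",cv2.resize(im["pixels"][:,:,::-1],None,fx=1.5,fy=1.5))
E
```

```text
clock: 16.4
position: [502.9, 20.2, 18.8]
tcp_rot: [[0.733, -0.68, -0.006], [-0.68, -0.733, -0.002], [-0.003, 0.005, -1.0]]
wrist_force: [-3.2, -0.8, 10.1]
gripper_width: 15.7
[92.52 -1.12 -0.31] -0.748 [-0.15  0.73 -0.01  2.25  0.04  0.17 -2.51] [-0.06  0.51  0.28] [ -1.8   2.8 -10.1]
```

View pics/w8.png

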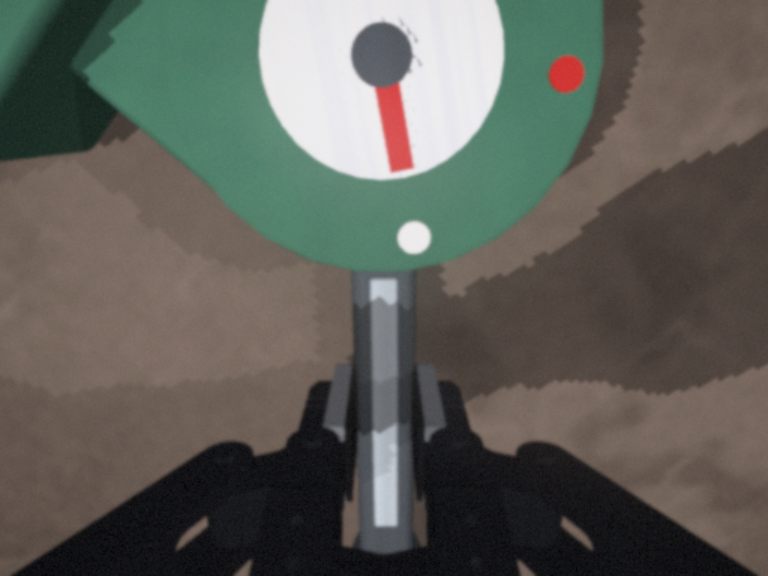

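```bash
python3 -m inch '[[[0.1,-3,0,0,0,0.03,0],[0,0,0,0,0,0,0]]]';python3 chk.py
```

```text
clock: 16.7
position: [504.1, 21.6, 18.8]
tcp_rot: [[0.712, -0.702, -0.008], [-0.702, -0.712, -0.003], [-0.004, 0.008, -1.0]]
wrist_force: [-4.2, -3.9, 12.9]
gripper_width: 16.1
[92.61 -2.1  -0.37] -0.778 [-0.15  0.73 -0.    2.25  0.02  0.18 -2.53] [-0.62  0.89  0.65] [ -0.3   5.8 -12.8]
```

```bash
python3 -m inch '[[[0,2.5,0,0,0,-0.02,0],[0,0,0,0,0,0,0],[0,0,0,0,0,0,0.45],[0,0,0,0,0,0,0.45],[0,0,0,0,0,0,0.45],[0,0,0,0,0,0,0.45]]]';python3 -m inch '[[[0,0,-10,0,0,0,0.45],[0,0,-30,0,0,0,0.45],[0,0,-50,0,0,0,0.45],[0,0,-50,0,0,0,0.45],[0,0,0,0,0,0,0.45],[0,0,0,0,0,0,0.45]]]';python3 - <<'E'
from h import *
exec(open("chk.py").read())
for c in("wrist","side"):
    im=manip.get_image(c);a=im["pixels"][:,:,::-1]
    if c=="side":a=cv2.resize(a[130:260,170:330],None,fx=4.6,fy=4.6,interpolation=cv2.INTER_CUBIC)
    else:a=cv2.resize(a,None,fx=1.5,fy=1.5)
    cv2.imwrite(f"pics/{c}9.png",a)
E
```

```text
clock: 17.45
position: [504.0, 20.7, 18.3]
tcp_rot: [[0.725, -0.688, -0.005], [-0.688, -0.725, -0.001], [-0.003, 0.005, -1.0]]
wrist_force: [0.2, 0.5, 0.2]
gripper_width: 38.5
clock: 18.2
position: [504.5, 20.9, 158.8]
tcp_rot: [[0.725, -0.688, -0.005], [-0.688, -0.725, -0.001], [-0.003, 0.004, -1.0]]
wrist_force: [-0.1, 0.4, -0.8]
gripper_width: 38.6
[91.78 -0.57 -0.24] -0.759 [-0.14  0.47 -0.02  2.18  0.02  0.5  -2.5 ] [ 0.06 -0.06  0.01] [-0.3 -0.2  0.8]
```

View pics/wrist9.png

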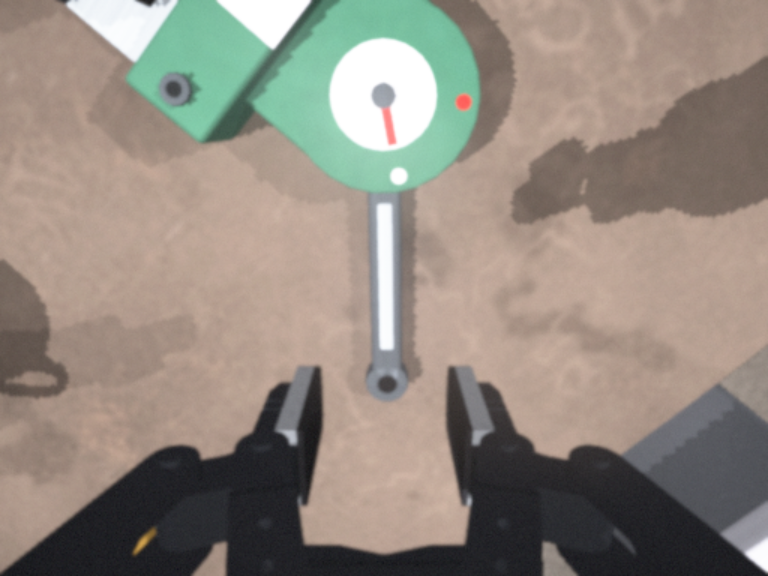

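View pics/side9.png

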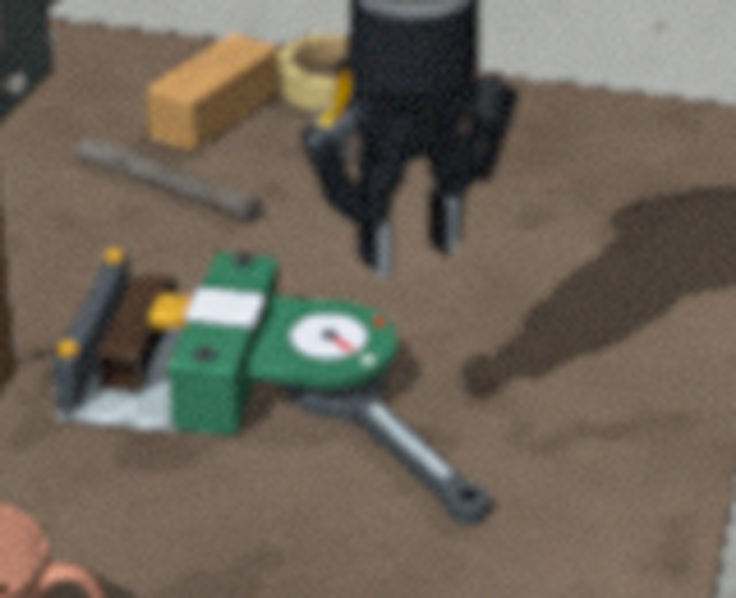

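```bash
python3 - <<'E'
from h import *
s=manip.read_state();im=manip.get_image("wrist");T=wristT(im,s)
f=lambda u,v,z:at(im,((u+.5)/1.5-.5,(v+.5)/1.5-.5),z,T)
e=f(387,383,14);n=f(385,215,14);c=f(383,95,41);wd=f(399,176,38.5);rd=f(463,102,38.5);t=f(392,144,42)
d=n-e;d/=np.linalg.norm(d);o=e+160*d
y=lambda a:np.arctan2(*(c-a)[1::-1]).round(3)
print("jaw",o,"disc",c,np.linalg.norm((o-c)[:2]),"ptr,w,r",y(t),y(wd),y(rd),np.arctan2(d[1],d[0]))
print(s["wrist_force"],s["clock"])
manip.job_done()
E
```

```text
jaw [571.37384323 -42.41661926  14.        ] disc [571.12480691 -41.64722704  41.        ] 0.8086924489799293 ptr,w,r -0.569 -0.553 0.736 -0.7461152666941583
[-0.17105164  0.02373171 -0.16130244] 18.3
the job is handed in; nothing more can be done
```

The spanner's jaw was slid onto the square drive and swung clockwise until it came hard against the stop. I then let go and handed the job in at about 18.3 s of the 51 s allowed.

**One change on the way:** part-way through the swing I let go and gripped the handle about 22 mm closer to the jaw. One wrist joint had come close to the end of its range.

Last checks:
- **Drive:** the pointer reads -0.57 rad in world yaw against -0.55 rad for the white dot. The drive is therefore at or very near the 1.30 stop, and the force rose as the swing ended.
- **Bolt:** the side picture shows the brass bolt out over the tube.
- **Spanner:** it lies on the bench with its jaw centre about 1 mm from the drive's axis. That position is worked out from the visible handle, because the nose plate hides the jaw. I did not measure its tilt.
- **Robot:** the gripper is clear, about 140 mm above where it let go, and the wrist force is near zero.
- **Other things:** the tube looks unmoved in the side picture. The arm kept clear of the mug, tape measure and screwdriver, but I did not measure where they ended up.

**Disagreement:** the first top-camera estimate of the drive's position was about 5 mm off the wrist camera's. Jaw contact with the drive put it within about 2 mm of the wrist camera's value.

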